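Show which butterfly key goes in next

ROBOT

A 6-joint arm with a two-finger parallel gripper is mounted at the origin on the work surface. World frame = base frame: x ahead of the robot, y to its left, z up, the work surface at z = 0. Lengths are in m, angles in rad, forces in N, time in s.
With the tool pointing down it reaches from about 0.3 to 0.95 m from the base axis. Payload 3.1 kg.
Tool frame: the origin (TCP) lies where the fingers leave the gripper's body, on its centre line; the fingertips stand 73 mm ahead of it and the grasp point (between the pads) lies 54 mm ahead of it; y points along the fingers, z is the direction in which the jaws open and shut, and the axes are right-handed (so a half turn about y gives the same grasp; the last joint's range is limited). The gripper opens to 85 mm and grips with 20 to 120 N. Pads are 22 mm wide; open, the fingers measure 114 mm over their backs; the gripper's body (76 mm by 85 mm) begins 54 mm behind the grasp point. The pads swing forward as they close: fully open they stand 13 mm farther back than shut.
Start: joints at [-1.384, 0.308, 1.634, -0, 1.2, -0.07], TCP at [0.159, -0.605, 0.304] pointing down, gripper open.
Joint ranges: [-3.06, 3.06], [-0.79, 1.96], [0.05, 2.63], [-1.19, 4.34], [0.05, 2.64], [-2.94, 2.94]. Speed limits (rad/s): [2.79, 2.79, 3.14, 3.14, 3.14, 3.14].

INTERFACE

Orientations are given as a rotation vector (axis times angle).
In Python, from workcell import robot gives the robot as it stands. The module is installed in compiled form; this text tells all that it offers.
- The arm moves only by the tool send_rows, never from a script. Its argument "plan" is a list of rows, each a list of 4 numbers: the shift along the tool's x, y, z in cm, then the turn about the tool's y in degrees. A call has 1 to 8 rows; each row shifts and turns the commanded pose from where the row before left it, along the tool's axes as they then stand; what a row does not reach is not made up. A row lasts 1/8 s, in which the tool goes at most 62.5 mm and 10.7 degrees, less where a joint would pass 70% of its speed; a pose out of reach is approached as far as the arm can. A call is refused whole if a number of a shift passes 6.25 or a number of a turn 10.7, either way. A call with a gripper value outside its range is refused whole. "grip" is the finger opening in cm, from 0 to 8.54, set as the call begins (left out, the last holds). The fingers move at their own pace and stop on an object; "squeeze" is the grip in N (left out, the last holds). Time passes only in rows, so rows that do not move let the fingers close. It gives the time, the measured TCP pose, the force and the opening at its end, in the units of the state.
- robot.read_state(): the state, without advancing time (a new reading comes with each control period).
- robot.get_image(name): name is "scene" or "top" or "wrist"; returns the picture (480x640x3 uint8, blue, green, red); there is no depth.
- robot.camera_info(name): a dict with "fx", "fy", "cx", "cy" (pixels), "k1" (the pictures are not rectified: a ray, as slopes to the right and down, at radius r is drawn at 1 + k1 r^2 times it, then the intrinsics apply), "world_from_camera" (4x4, takes a point from camera to world coordinates); the wrist camera has in their place "mount" (4x4, takes a point from camera to tool coordinates, whose origin is the TCP and whose axes are the tool frame's). Camera axes: x right, y up, looking along -z (the intrinsics and any distortion apply to the point x, -y, -z); pixel columns grow to the right and rows downward; lengths in m; the calibration is good to about 2 mm. A picture is of the moment at which its call begins: read the wrist's pose just before it. camera_info takes no time and is no camera call.
- robot.job_done(): hands the job in, once; it reports no verdict.
The state is a dict: "clock": time; "joints": joint angles; "qd": joint speeds; "effort": joint torques, N m; "eef_pos": TCP position; "ee_rot": TCP orientation; "wrist_force": force on the tool from outside, world axes, zero at the start; "ft_torque": the same for the moment, N m; "finger_gap": finger opening in m.
Only numpy, scipy, OpenCV 4.12 (cv2) and the standard library are available. Lean on these libraries where they do the work, as an engineer would, in place of code of your own. Each camera call takes 0.05 s, during which the arm holds its last target.

TASK

Show a workmate the next key to glue into the cracked slab: with the fingertips, point at the one bow-tie mortise in the slab that is still empty and stay there for two seconds, then point at the loose key on the bench that fits it, and finish still pointing at that key. Point from about two centimetres above the middle of each. Touch and move nothing, and do not come down over any other key on the way, so that there is no doubt which ones are meant.

Things in the scene. Friction and masses are not known exactly. Their poses are not given: they have to be found in the camera images.
- open_mortise_mouth (a point): The empty mortise: a bow-tie shaped recess in the top of the slab, 73 mm long (its x axis, across the crack), 37 mm wide at the ends, 21 mm at the waist, 11 mm deep. This point is the middle of its mouth, level with the slab's top (35 mm above the bench). Any of the slab's four places can be the empty one.
- medium_key: The loose key that fits: a bow-tie shaped (butterfly) key of dark wood: two wedges meeting at a narrow waist, the same size as the set ones: 72 mm long (its x axis), 36 mm wide at the ends, 20 mm at the waist, 12 mm thick, lying flat on the bench at the robot's right. Origin: middle of its underside; its top is 12 mm above that. About 14 to 22 g, loose.
- small_key: Loose bow-tie shaped (butterfly) key of dark wood: two wedges meeting at a narrow waist, too small: 50 mm long, 26 mm wide at the ends, 14 mm at the waist, 12 mm thick, flat on the bench. Origin: middle of its underside.
- large_key: Loose bow-tie shaped (butterfly) key of dark wood: two wedges meeting at a narrow waist, too large: 100 mm long, 50 mm wide at the ends, 28 mm at the waist, 12 mm thick, flat on the bench. Origin: middle of its underside.
- set_key_a: A key already set in the slab, 72 x 36 x 12 mm, standing 1 mm proud of the slab's top. Origin: middle of its underside; its top is 12 mm above that, 36 mm above the bench.
- set_key_b: Another set key, the same.
- set_key_c: Another set key, the same.
- slab: The cracked slab of pale wood, about 190 mm wide (x) and 390 mm long (y), on a thin black mat; fixed; its top is 35 mm above the bench. A dark crack runs along its length; the four mortises lie across the crack, 80 mm apart (at y = -120, -40, 40 and 120 mm, x = 0). Origin: bench level, under the middle of the row.
- mallet: Wooden joiner's mallet lying between the robot and the slab: head 65 x 100 x 60 mm high, handle 250 mm long. Origin: underside of the head's middle. Loose.
- glue_bottle: White glue bottle with a black cap, 58 mm across, 150 mm high, standing to the right of the loose keys. Origin: middle of its underside. Loose.

How it is judged:
On the way, in this order (a step that is already met when the one before it is completed fails the run):
1. the fingertips dwell just above the empty mortise (horizontal distance between the grasp point and open_mortise_mouth below 0.018 m and z of the grasp point in the frame of open_mortise_mouth between 0.021 and 0.064 m), for 1.5 s.
2. then they dwell just above the loose key that fits (horizontal distance between the grasp point and medium_key below 0.018 m and z of the grasp point in the frame of medium_key between 0.033 and 0.076 m), for 0.5 s.
At the end, for the whole second after the job is handed in: The fingertips are still over the loose key that fits: the grasp point, about 19 mm behind the tips, within 18 mm of the key's middle sideways and 21 to 64 mm above its top (the tips about 2 to 45 mm above); every loose thing is at rest within 4 mm of where it lay (all of step 2 and distance of each of medium_key, small_key, large_key, mallet, glue_bottle from where it was at the start of the episode below 0.004 m and linear speed of each of medium_key, small_key, large_key, mallet, glue_bottle below 0.01 m/s); the robot touches nothing.
It fails at once if the fingers touched something (contact force between the fingers and anything else above 0.5 N).
It fails at once if the arm or hand touched something (contact force between the arm and anything else above 0.5 N).
It fails at once if a loose thing was pushed, lifted or carried (5 mm) (distance of any of medium_key, small_key, large_key, mallet, glue_bottle from where it was at the start of the episode above 0.005 m).
It fails at once if the hand came down over a set key or a loose key that does not fit (grasp point within 18 mm sideways of its middle and less than 60 mm above its top) ((horizontal distance between the grasp point and set_key_a below 0.018 m and z of the grasp point in the frame of set_key_a below 0.072 m) or (horizontal distance between the grasp point and set_key_b below 0.018 m and z of the grasp point in the frame of set_key_b below 0.072 m) or (horizontal distance between the grasp point and set_key_c below 0.018 m and z of the grasp point in the frame of set_key_c below 0.072 m) or (horizontal distance between the grasp point and small_key below 0.018 m and z of the grasp point in the frame of small_key below 0.072 m) or (horizontal distance between the grasp point and large_key below 0.018 m and z of the grasp point in the frame of large_key below 0.072 m)).
It also fails if it takes over 42 s, if anything falls off the work surface, if the arm or the gripper's body presses on something with over 40 N, if the wrist force passes 120 N, or if a joint passes its speed limit or range.

## Working session

There is one attempt and no reset: what is moved stays moved. The work goes in short steps, Python scripts to look and compute and a tool call to move; the robot and the scene stay as the last step left them, time stands still between calls to the robot, and variables do not carry over. Pictures are saved under pics/ and viewed, and the job is handed in when it is done.

Besides the shell and the picture viewer there is one more tool, called after ">>>" in YAML: its name, and indented under it one key for each argument. send_rows: Moves the arm, as the interface text tells. Its arguments: {"type":"object","properties":{"plan":{"type":"array"},"grip":{"type":"number"},"squeeze":{"type":"number"}},"required":["plan"]}

```bash
mkdir -p pics
python3 - <<'E'
from workcell import robot
import cv2
s=robot.read_state()
for k in("clock","joints","eef_pos","ee_rot","finger_gap"):print(k,s[k])
for n in("scene","top"):
    cv2.imwrite(f"pics/{n}0.png",robot.get_image(n)); print(robot.camera_info(n))
print(robot.camera_info("wrist"))
E
```

```text
clock 0.0
joints [-1.38370039e+00  3.09005146e-01  1.63521727e+00 -1.60457159e-07
  1.19971242e+00 -6.97212466e-02]
eef_pos [ 0.15858756 -0.60385057  0.30263217]
ee_rot [-0.26930587  2.08705504 -2.08214049]
finger_gap 0.08502802709855153
{'fx': 615.7929229892716, 'fy': 615.7929229892716, 'cx': 314.6919931095228, 'cy': 249.42389322374038, 'k1': -0.06158995791449612, 'world_from_camera': array([[-0.53305863, -0.55730639,  0.63659884,  1.30915975],
       [ 0.84589125, -0.36686516,  0.38714072,  0.33029789],
       [ 0.01778994,  0.74486209,  0.66698124,  0.90166808],
       [ 0.        ,  0.        ,  0.        ,  1.        ]])}
{'fx': 495.0485586078799, 'fy': 495.0485586078799, 'cx': 314.3130646220633, 'cy': 240.80999625422237, 'k1': -0.010001368839894095, 'world_from_camera': array([[-0.02546456,  0.99605542, -0.0850009 ,  0.40222689],
       [-0.99963118, -0.02456851,  0.01157126, -0.13465603],
       [ 0.00943727,  0.0852642 ,  0.99631368,  1.14824455],
       [ 0.        ,  0.        ,  0.        ,  1.        ]])}
{'fx': 421.50840473781597, 'fy': 421.50840473781597, 'cx': 327.7224215474271, 'cy': 237.81806816254687, 'k1': -0.04025068008645951, 'mount': array([[-1.12425027e-03, -9.55256437e-01, -2.95776732e-01,
        -7.42654836e-02],
       [ 4.31244121e-04,  2.95776428e-01, -9.55257096e-01,
        -7.04973874e-02],
       [ 9.99999275e-01, -1.20150002e-03,  7.94219945e-05,
        -2.28226927e-04],
       [ 0.00000000e+00,  0.00000000e+00,  0.00000000e+00,
         1.00000000e+00]])}
```

View pics/top0.png

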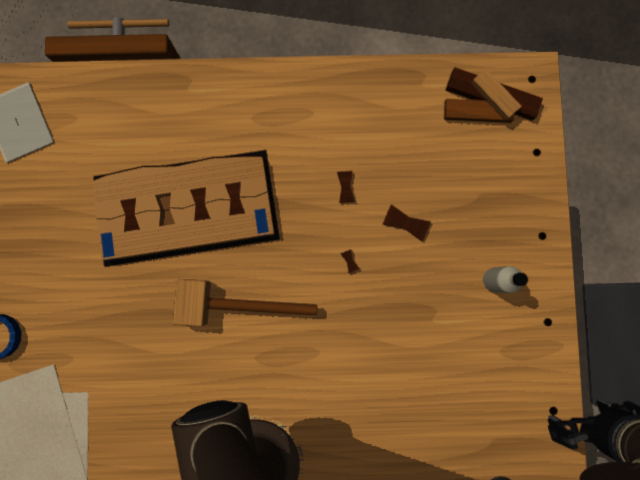

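View pics/scene0.png

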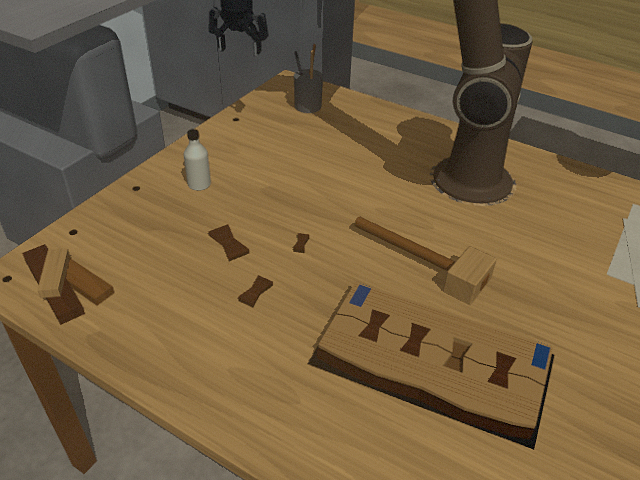

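The top view shows the slab at upper left. Its empty mortise is the second from the left, at about (165,210), pale where the other three are dark. The loose keys are the small one at (350,262), the medium at (346,187) and the large at (408,223). The scene view agrees, with the empty mortise at about (458,354) and the medium key at (256,291).

```bash
cat > h.py <<'E'
import numpy as np,cv2
from workcell import robot
from scipy.spatial.transform import Rotation as R
def ray(info,uv,z,W=None):
    W=info["world_from_camera"] if W is None else W
    K=np.array([[info["fx"],0,info["cx"]],[0,info["fy"],info["cy"]],[0,0,1]])
    p=cv2.undistortPoints(np.array([[uv]],float),K,np.array([info["k1"],0,0,0.]))[0,0]
    d=W[:3,:3]@np.array([p[0],-p[1],-1]); o=W[:3,3]
    return o+d*(z-o[2])/d[2]
E
python3 - <<'E'
from h import *
for n,pts in dict(top=dict(a=(130,214),b=(200,203),c=(235,198),open=(165,210),med=(346,187),small=(350,262),large=(408,223)),
  scene=dict(a=(502,369),b=(415,339),c=(375,325),open=(458,354),med=(256,291),small=(301,243),large=(228,242))).items():
    im=cv2.imread(f"pics/{n}0.png"); info=robot.camera_info(n)
    hsv=cv2.cvtColor(im,cv2.COLOR_BGR2HSV)
    m=((im[:,:,2]<95)).astype(np.uint8)
    N,lab,st,ce=cv2.connectedComponentsWithStats(m,connectivity=4)
    for k,uv in pts.items():
        z=.036 if k in'abc' else .035 if k=='open' else .012
        l=lab[uv[1],uv[0]]; w=uv; e=''
        if l and st[l][4]<3000:
            w=ce[l]; r=cv2.minAreaRect(np.argwhere(lab==l)[:,::-1].astype(np.float32)); w=r[0]; e=(st[l][4],np.round(r[1],1))
        print(n,k,np.round(w,1),ray(info,w,z).round(4),e)
im=cv2.imread("pics/top0.png");cv2.imwrite("pics/c1.png",cv2.resize(im[140:290,80:440],None,fx=2.2,fy=2.2,interpolation=2))
im=cv2.imread("pics/scene0.png");cv2.imwrite("pics/c2.png",cv2.resize(im[270:450,300:560],None,fx=3,fy=3,interpolation=2))
E
```

```text
top a [129.5 214.5] [0.5671 0.2686 0.036 ] (np.int32(404), array([31.5, 15.3]))
top b [199.5 203.8] [0.5877 0.1104 0.036 ] (np.int32(408), array([31.7, 15.4]))
top c [234.5 198.3] [0.5985 0.0309 0.036 ] (np.int32(404), array([31.5, 15.3]))
top open [164.5 209. ] [0.5779 0.1898 0.035 ] (np.int32(368), array([31.3, 15.3]))
top med [345.9 187.3] [ 0.6223 -0.2246  0.012 ] (np.int32(459), array([32.7, 16.1]))
top small [350.4 262. ] [ 0.4482 -0.2295  0.012 ] (np.int32(240), array([23.8, 11.9]))
top large [407.2 223.2] [ 0.5349 -0.364   0.012 ] (np.int32(816), array([46. , 21.3]))
scene a [509.5 372. ] [0.5674 0.2839 0.036 ] (np.int32(575), array([38.3, 31.9]))
scene b [410.1 337.5] [0.5913 0.1022 0.036 ] (np.int32(502), array([31.4, 30.4]))
scene c [373.4 325.2] [0.6016 0.0317 0.036 ] (np.int32(453), array([18.8, 32.2]))
scene open [457.4 356.4] [0.584  0.1927 0.035 ] (np.int32(243), array([16.9, 26.5]))
scene med [255.2 290.8] [ 0.6313 -0.2196  0.012 ] (np.int32(488), array([17.2, 35.6]))
scene small [300.6 242.5] [ 0.4578 -0.2239  0.012 ] (np.int32(201), array([12. , 20.1]))
scene large [228.5 242. ] [ 0.5432 -0.3568  0.012 ] (np.int32(666), array([41.5, 21.7]))
```

View pics/c1.png

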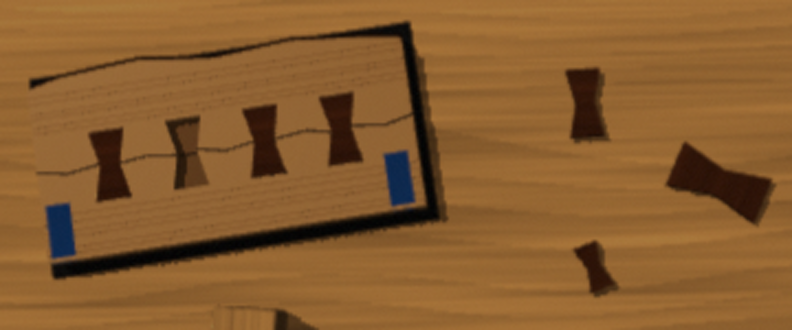

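View pics/c2.png

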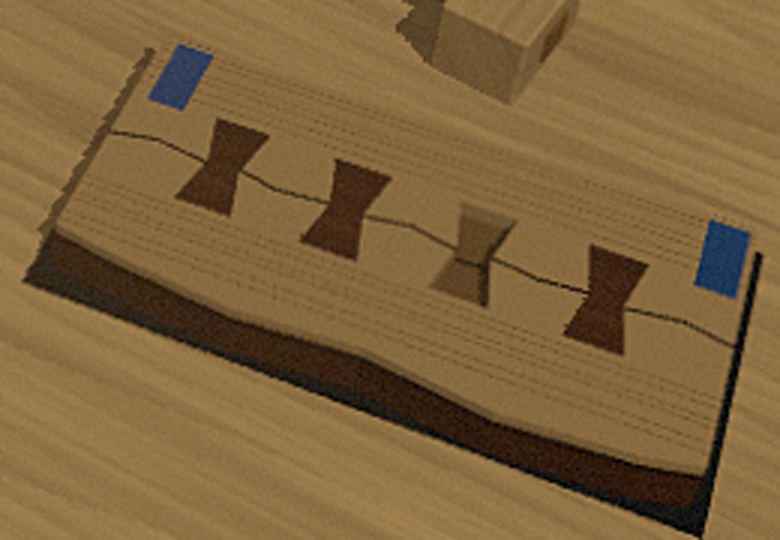

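```bash
cat >> h.py <<'E'
def cur():
    s=robot.read_state(); return s,np.array(s["eef_pos"]),R.from_rotvec(s["ee_rot"]).as_matrix()
def go(x,y,z):
    s,p,M=cur(); print("clock",s["clock"],"tcp",p.round(4),"grasp",(p+M[:,1]*.054).round(4),"gap",s["finger_gap"],"shift cm",(M.T@(np.array([x,y,z])-p)*100).round(2), s["joints"].round(2))
E
python3 -c "
from h import *
print(cur()[2].round(4)); go(.578,.190,.26)"
```

```text
[[-9.672e-01 -4.000e-04  2.540e-01]
 [-2.540e-01  2.100e-03 -9.672e-01]
 [-2.000e-04 -1.000e+00 -2.100e-03]]
clock 0.1 tcp [ 0.1586 -0.6039  0.3027] grasp [ 0.1586 -0.6038  0.2487] gap 0.08518909121364138 shift cm [-60.73   4.42 -66.13] [-1.38  0.31  1.64  0.    1.2  -0.07]
```

>>> send_rows:
  plan:
    - [-3.4,0,-3.7,0]
    - [-3.4,0,-3.7,0]
    - [-3.4,0,-3.7,0]
    - [-3.4,0,-3.7,0]
    - [-3.4,0,-3.7,0]
    - [-3.4,0,-3.7,0]
    - [-3.4,0,-3.7,0]
    - [-3.4,0,-3.7,0]
  grip: 0

```text
clock: 1.1
eef_pos: [0.3469, -0.2475, 0.3036]
ee_rot: [-0.269, 2.085, -2.085]
wrist_force: [0.7, -0.5, -0.1]
finger_gap: 0.0
```

>>> send_rows:
  plan:
    - [-3.4,0,-3.7,0]
    - [-3.4,0,-3.7,0]
    - [-3.4,0,-3.7,0]
    - [-3.4,0,-3.7,0]
    - [-3.4,0,-3.7,0]
    - [-3.4,0,-3.7,0]
    - [-3.4,0,-3.7,0]
    - [0,0,0,0]

```text
clock: 2.1
eef_pos: [0.5118, 0.0645, 0.3036]
ee_rot: [-0.273, 2.083, -2.081]
wrist_force: [-0.4, -0.8, 1.1]
finger_gap: -0.0
```

```bash
python3 -c "
from h import *
go(.578,.190,.26); cv2.imwrite('pics/w1.png',robot.get_image('wrist'))"
```

```text
clock 2.1 tcp [0.5118 0.0645 0.3036] grasp [0.5118 0.0645 0.2496] gap -3.701179486773509e-05 shift cm [ -9.63   4.36 -10.42] [0.04 0.1  1.89 0.   1.16 1.35]
```

View pics/w1.png

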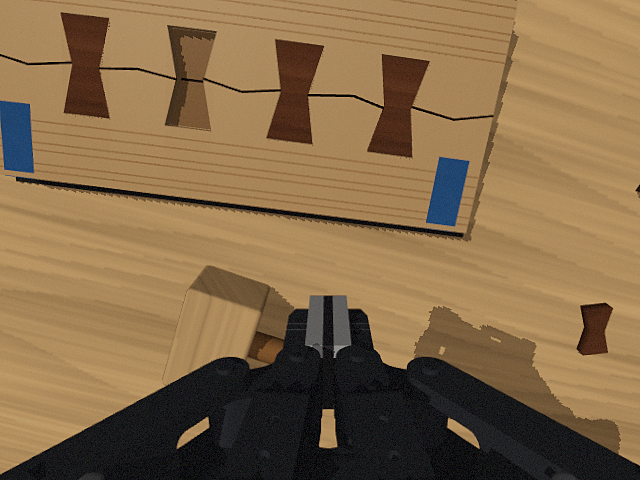

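The wrist view shows all four places: the set keys at (86,65), (296,91) and (399,105), and the empty mortise at (190,78). The closed fingertips are at (328,300), and the small key at (594,328).

```bash
cat >> h.py <<'E'
def wcam():
    s,p,M=cur(); T=np.eye(4);T[:3,:3]=M;T[:3,3]=p; return T@robot.camera_info("wrist")["mount"]
E
python3 -c "
from h import *
W=wcam(); i=robot.camera_info('wrist')
for n,uv,z in [('a',(86,65),.036),('open',(190,78),.035),('b',(296,91),.036),('c',(399,105),.036),('small',(594,328),.012)]: print(n,ray(i,uv,z,W).round(4))
T=np.linalg.inv(W); s,p,M=cur(); q=T@np.append(p+M[:,1]*.073,1); print('tip px',i['fx']*q[0]/-q[2]+i['cx'],i['fy']*-q[1]/-q[2]+i['cy'])
go(.578,.190,.20)"
```

```text
a [0.5664 0.2678 0.036 ]
open [0.5767 0.1891 0.035 ]
b [0.5879 0.1088 0.036 ]
c [0.5985 0.03   0.036 ]
small [ 0.4519 -0.2232  0.012 ]
tip px 328.2761481637178 313.35346495434493
clock 2.15 tcp [0.5109 0.063  0.3033] grasp [0.5109 0.0629 0.2493] gap -0.00012398120124036365 shift cm [ -9.76  10.31 -10.55] [ 0.04  0.1   1.89 -0.    1.16  1.35]
```

>>> send_rows:
  plan:
    - [-2.4,0,-2.6,0]
    - [-2.4,0,-2.6,0]
    - [-2.4,0,-2.6,0]
    - [-2.4,0,-2.7,0]
    - [0,3,0,0]
    - [0,3,0,0]
    - [0,3,0,0]
    - [0,0,0,0]

```text
clock: 3.15
eef_pos: [0.5746, 0.1856, 0.2106]
ee_rot: [-0.276, 2.087, -2.09]
wrist_force: [-0.3, -0.2, 0.4]
finger_gap: -0.0001
```

```bash
python3 -c "
from h import *
cv2.imwrite('pics/w2.png',robot.get_image('wrist')); go(.5772,.1893,.129)"
```

```text
clock 3.2 tcp [0.5761 0.1862 0.2127] grasp [0.5759 0.1861 0.1587] gap 0.00010708662034268759 shift cm [-0.21  8.37 -0.28] [ 0.24  0.37  1.75 -0.    1.03  1.56]
```

View pics/w2.png

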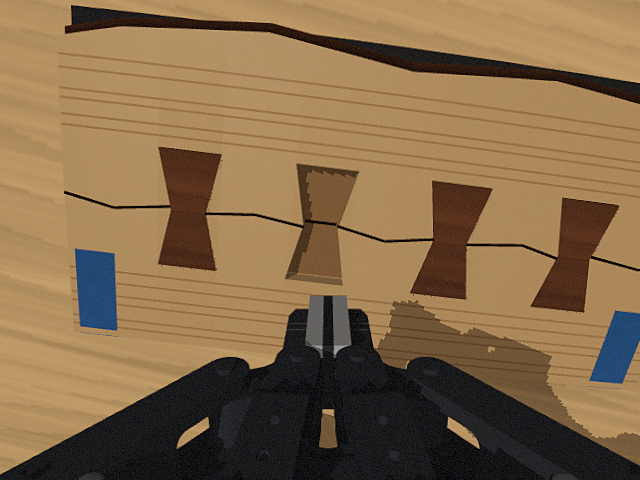

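The wrist view now shows the empty mortise centred at about (322,224), straight ahead of the fingertips at (328,300). It needs a small correction, then I go down.

```bash
python3 -c "
from h import *
print(ray(robot.camera_info('wrist'),(322,223.5),.035,wcam()))
s,p,M=cur();W=np.linalg.inv(wcam());print(p)"
```

```text
[0.58090621 0.19125061 0.035     ]
[0.57613781 0.18618335 0.21270442]
```

>>> send_rows:
  plan:
    - [-0.2,2.1,-0.3,0]
    - [0,2.1,0,0]
    - [0,2.1,0,0]
    - [0,2.0,0,0]
    - [0,0,0,0]
    - [0,0,0,0]
    - [0,0,0,0]
    - [0,0,0,0]

```text
clock: 4.2
eef_pos: [0.579, 0.1913, 0.1318]
ee_rot: [-0.267, 2.084, -2.084]
wrist_force: [0.8, -0.3, 0.0]
finger_gap: 0.0
```

```bash
python3 -c "
from h import *
cv2.imwrite('pics/w3.png',robot.get_image('wrist')); cv2.imwrite('pics/s3.png',robot.get_image('scene')[260:420,360:560].repeat(3,0).repeat(3,1)); go(.5772,.1893,.129)"
```

```text
clock 4.3 tcp [0.5787 0.1913 0.1315] grasp [0.5788 0.1913 0.0775] gap -0.0004011235759997838 shift cm [0.2  0.25 0.15] [0.25 0.49 1.78 0.   0.88 1.56]
```

View pics/w3.png

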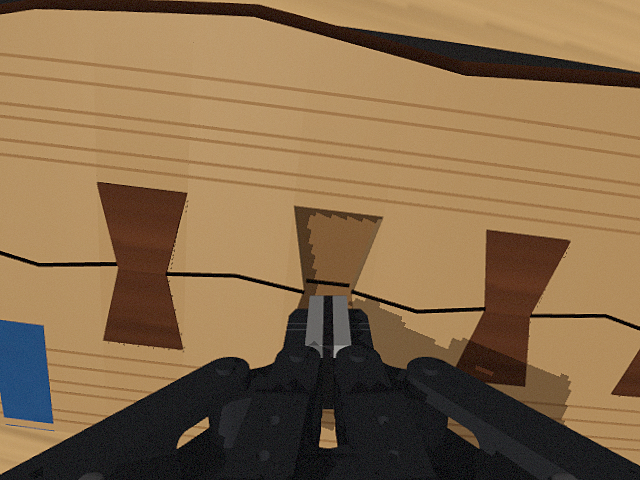

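View pics/s3.png

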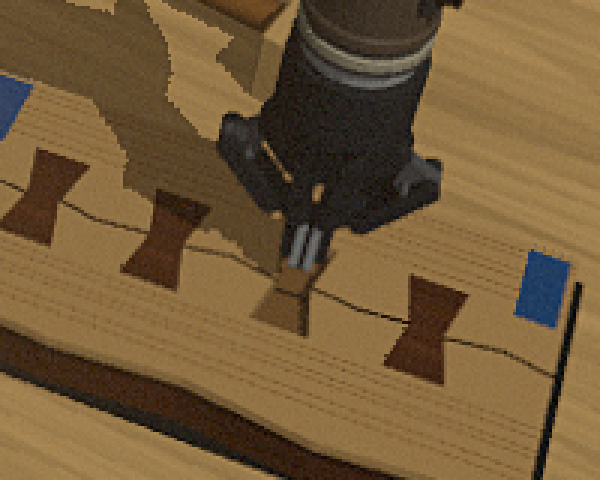

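The fingertips are over the empty mortise: the wrist view shows them at (328,300), with the mortise waist at about (328,285) beyond them. The grasp point is 42 mm above its mouth and within 3 mm of every estimate. I hold here for over two seconds.

>>> send_rows:
  plan:
    - [0,0,0,0]
    - [0,0,0,0]
    - [0,0,0,0]
    - [0,0,0,0]
    - [0,0,0,0]
    - [0,0,0,0]
    - [0,0,0,0]
    - [0,0,0,0]

```text
clock: 5.3
eef_pos: [0.5784, 0.1912, 0.1309]
ee_rot: [-0.269, 2.085, -2.085]
wrist_force: [0.6, 0.2, -0.6]
finger_gap: -0.0003
```

>>> send_rows:
  plan:
    - [0,0,0,0]
    - [0,0,0,0]
    - [0,0,0,0]
    - [0,0,0,0]
    - [0,0,0,0]
    - [0,0,0,0]
    - [0,0,0,0]
    - [0,0,0,0]

```text
clock: 6.3
eef_pos: [0.5784, 0.1912, 0.1308]
ee_rot: [-0.269, 2.085, -2.085]
wrist_force: [-0.2, -0.2, 0.1]
finger_gap: -0.0002
```

>>> send_rows:
  plan:
    - [0,0,0,0]
    - [0,0,0,0]
    - [0,-3,0,0]
    - [0,-3,0,0]
    - [0,-3,0,0]
    - [0,-3,0,0]
    - [0,-3,0,0]
    - [0,0,0,0]

```text
clock: 7.3
eef_pos: [0.5802, 0.1916, 0.2842]
ee_rot: [-0.262, 2.082, -2.081]
wrist_force: [-0.5, 0.4, 0.3]
finger_gap: 0.0002
```

```bash
python3 -c "
from h import *
go(.625,-.223,.28)"
```

```text
clock 7.3 tcp [0.5802 0.1916 0.2842] grasp [0.5805 0.1917 0.2302] gap 0.00015119235254150545 shift cm [ 6.2   0.38 41.24] [0.25 0.3  1.69 0.   1.15 1.56]
```

>>> send_rows:
  plan:
    - [0.7,0,4.9,0]
    - [0.7,0,4.9,0]
    - [0.7,0,4.9,0]
    - [0.7,0,4.9,0]
    - [0.7,0,4.9,0]
    - [0.7,0,4.9,0]
    - [0.7,0,4.9,0]
    - [0.7,0,4.9,0]

```text
clock: 8.3
eef_pos: [0.623, -0.2035, 0.2788]
ee_rot: [-0.272, 2.087, -2.084]
wrist_force: [0.7, 0.1, 0.7]
finger_gap: -0.0
```

>>> send_rows:
  plan:
    - [0.5,2,2,0]
    - [0,2,0,0]
    - [0,2,0,0]
    - [0,0,0,0]
    - [0,0,0,0]
    - [0,0,0,0]

```text
clock: 9.05
eef_pos: [0.6249, -0.2224, 0.2222]
ee_rot: [-0.268, 2.082, -2.084]
wrist_force: [0.9, -0.1, -0.0]
finger_gap: 0.0001
```

```bash
python3 -c "
from h import *
go(.6235,-.2235,.106); cv2.imwrite('pics/w4.png',robot.get_image('wrist'))"
```

```text
clock 9.05 tcp [ 0.6249 -0.2224  0.2222] grasp [ 0.625  -0.2224  0.1682] gap 7.186571080735426e-05 shift cm [ 0.19 11.62  0.06] [-0.41  0.46  1.6   0.    1.08  0.91]
```

View pics/w4.png

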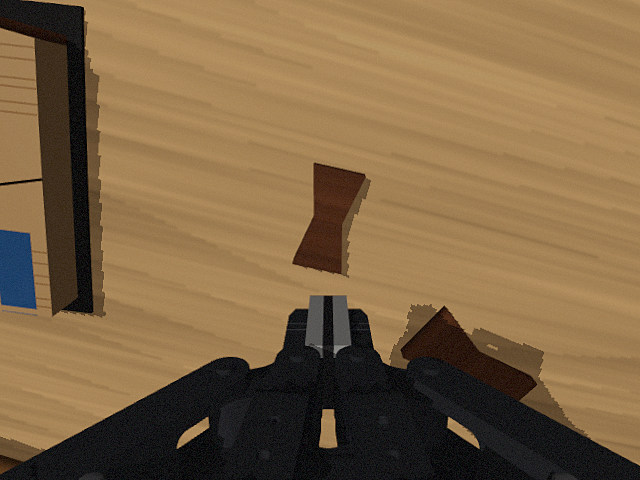

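The medium key is centred at about (330,218), straight ahead of the fingertips at (328,300). The large key is clear of them at (468,360).

```bash
python3 -c "
from h import *
print(ray(robot.camera_info('wrist'),(330,218),.012,wcam())); go(.624,-.2235,.107)"
```

```text
[ 0.6272087  -0.22361782  0.012     ]
clock 9.1 tcp [ 0.6249 -0.2226  0.2223] grasp [ 0.625  -0.2226  0.1683] gap -2.037469166459019e-05 shift cm [ 0.13 11.53  0.05] [-0.41  0.46  1.6   0.    1.08  0.91]
```

>>> send_rows:
  plan:
    - [0,2.5,0,0]
    - [0,2.5,0,0]
    - [0,2,0,0]
    - [0,2,0,0]
    - [0,0,0,0]
    - [0,0,0,0]
    - [0,0,0,0]

```text
clock: 9.98
eef_pos: [0.6249, -0.2232, 0.1321]
ee_rot: [-0.267, 2.082, -2.085]
wrist_force: [0.3, 0.2, 0.2]
finger_gap: 0.0001
```

```bash
python3 -c "
from h import *
go(.624,-.2235,.107); cv2.imwrite('pics/w5.png',robot.get_image('wrist'))
cv2.imwrite('pics/s5.png',robot.get_image('scene')[200:360,160:360].repeat(3,0).repeat(3,1))"
```

```text
clock 9.975 tcp [ 0.6249 -0.2232  0.1321] grasp [ 0.625  -0.2233  0.0781] gap 5.572592433793243e-05 shift cm [0.1  2.51 0.  ] [-0.41  0.57  1.64 -0.    0.93  0.91]
```

View pics/w5.png

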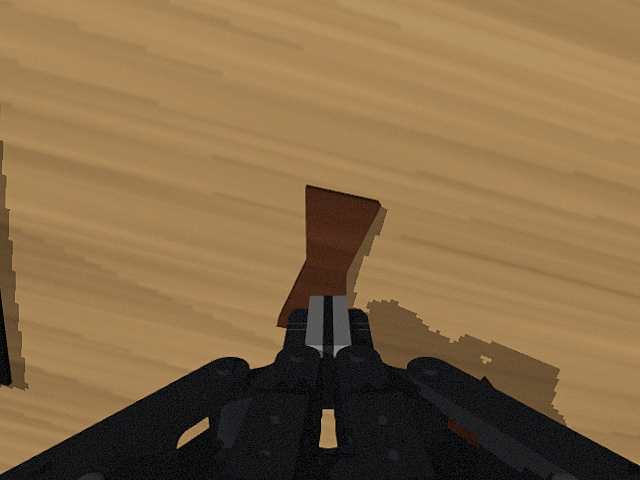

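View pics/s5.png

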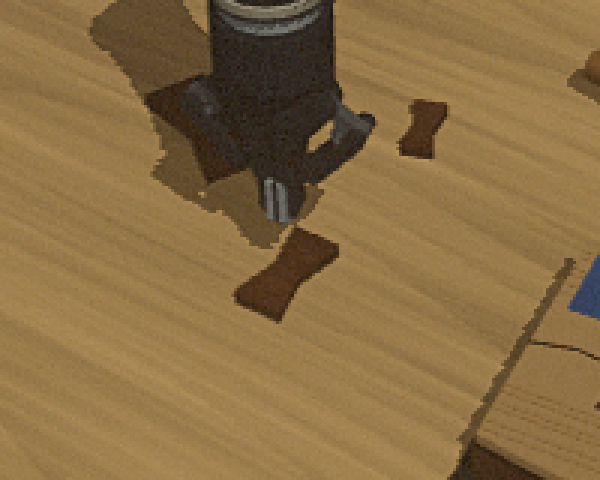

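The wrist view shows the key's waist at about (330,262), just beyond the tips at (328,300). In the scene view the tips are still high above the key. I go down the last 2.4 cm and dwell.

>>> send_rows:
  plan:
    - [0,1.2,0,0]
    - [0,1.2,0,0]
    - [0,0,0,0]
    - [0,0,0,0]
    - [0,0,0,0]
    - [0,0,0,0]
    - [0,0,0,0]
    - [0,0,0,0]

```text
clock: 11.08
eef_pos: [0.6241, -0.2228, 0.107]
ee_rot: [-0.269, 2.084, -2.085]
wrist_force: [-0.2, -0.3, 0.5]
finger_gap: -0.0002
```

>>> send_rows:
  plan:
    - [0,0,0,0]
    - [0,0,0,0]
    - [0,0,0,0]
    - [0,0,0,0]
    - [0,0,0,0]
    - [0,0,0,0]
    - [0,0,0,0]
    - [0,0,0,0]

```text
clock: 12.08
eef_pos: [0.624, -0.2228, 0.1069]
ee_rot: [-0.269, 2.085, -2.085]
wrist_force: [-0.2, -0.9, -0.7]
finger_gap: 0.0001
```

```bash
python3 -c "
from h import *
go(.6245,-.2235,.107); cv2.imwrite('pics/w6.png',robot.get_image('wrist'))
cv2.imwrite('pics/s6.png',robot.get_image('scene')[200:360,160:360].repeat(3,0).repeat(3,1))"
```

```text
clock 12.075 tcp [ 0.624  -0.2228  0.1069] grasp [ 0.624  -0.2228  0.0529] gap 7.232617386811654e-05 shift cm [-0.03 -0.01  0.08] [-0.41  0.61  1.64  0.    0.89  0.91]
```

View pics/w6.png

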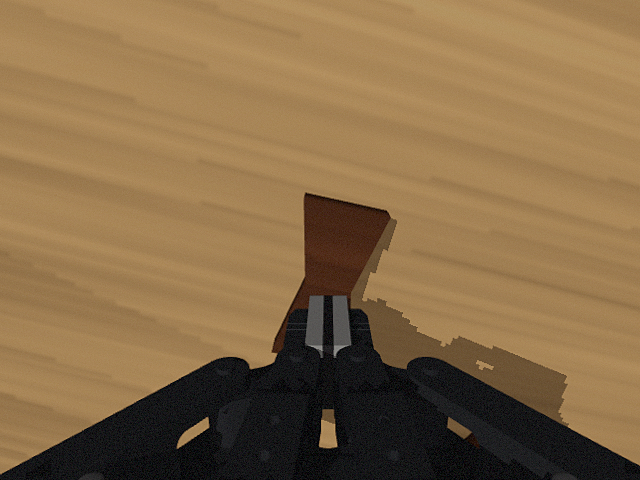

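View pics/s6.png

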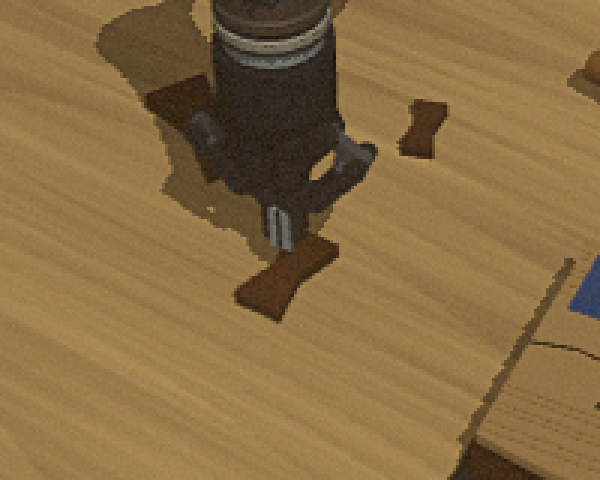

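```bash
python3 -c "
from h import *
print(ray(robot.camera_info('wrist'),(329.5,277),.012,wcam())); i=robot.camera_info('scene')
print('tips scene',ray(i,(253.8,282),.034),'key',ray(i,(255.3,292),.012))"
```

```text
[ 0.62968438 -0.22189217  0.012     ]
tips scene [ 0.62997176 -0.22279839  0.034     ] key [ 0.63401139 -0.21741535  0.012     ]
```

All estimates put the key's middle within a few millimetres of the fingertips. I nudge 3 mm toward their mean, hold, and hand in.

>>> send_rows:
  plan:
    - [-0.3,0,0,0]
    - [0,0,0,0]
    - [0,0,0,0]
    - [0,0,0,0]
    - [0,0,0,0]
    - [0,0,0,0]
    - [0,0,0,0]
    - [0,0,0,0]

```text
clock: 13.18
eef_pos: [0.6269, -0.2221, 0.1069]
ee_rot: [-0.269, 2.085, -2.085]
wrist_force: [-0.1, -0.4, 0.5]
finger_gap: -0.0004
```

```bash
python3 -c "
from h import *
go(.627,-.222,.107); print(robot.job_done())"
```

```text
clock 13.175 tcp [ 0.6269 -0.2221  0.1069] grasp [ 0.6269 -0.2221  0.0529] gap -0.0004470590565260764 shift cm [-0.01 -0.01 -0.01] [-0.41  0.61  1.64  0.    0.89  0.91]
the job is handed in; nothing more can be done
None
```

I pointed with closed fingers at the empty mortise (second from the slab's left end), held there for over 2 s, then moved high across to the medium key. I handed the job in at 13.2 s, still pointing at that key.

- **Mortise:** the grasp point was about 42 mm above its mouth, within about 3 mm of the top and wrist camera estimates of its middle. The first scene-camera fix was about 5 mm off.
- **Key:** at hand-in the grasp point was 41 mm above its top, with the tips about 22 mm above. It was at (0.627, -0.222).
- **Camera disagreement:** the cameras put the key's middle at x 0.622–0.634 and y -0.225 to -0.217. The worst case is therefore about 9 mm off, inside the 18 mm limit.
- **Contact:** the wrist force stayed at noise level, about 1 N. The pictures of the key area showed nothing moved; I took no last picture of the mallet or the bottle.

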